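# Lock the stop screw of the seal press

### The arm

A 6-joint arm with a two-finger parallel gripper is mounted at the origin on the work surface. World frame = base frame: x ahead of the robot, y to its left, z up, the work surface at z = 0. Lengths are in m, angles in rad, forces in N, time in s.
With the tool pointing down it reaches from about 0.225 to 0.875 m from the base axis. Payload 3.4 kg.
Tool frame: the origin (TCP) lies midway between the tips of the shut fingers; the grasp point (between the pads) lies 19 mm behind it (manip.grip_point_offset is the distance from the TCP to the grasp point, in m); x points along the fingers, y is the direction in which the jaws open and shut, and the axes are right-handed (so a half turn about x gives the same grasp; the last joint's range is limited). The gripper opens to 85 mm and grips with 20 to 120 N. Pads are 22 mm wide; open, the fingers measure 114 mm over their backs; the gripper's body (76 mm by 85 mm) begins 54 mm behind the grasp point. The pads swing forward as they close: fully open they stand 13 mm farther back than shut.
Start: joints at [1.075, 0.276, 1.505, -0, 1.361, -0.121], TCP at [0.211, 0.535, 0.231] pointing down, gripper open.
Joint ranges: [-2.89, 2.89], [-0.75, 2.08], [0.22, 2.7], [-1.18, 4.32], [0.11, 2.71], [-2.7, 2.7]. Speed limits (rad/s): [2.57, 2.57, 3.14, 3.14, 3.14, 3.14].

### API

Orientations are given as a unit quaternion [w, x, y, z].
In Python, from rig import manip gives the robot as it stands.
- The arm moves only by the shell command python3 -m crank 'ROWS' [FORCE]. ROWS is a JSON object of lists of equal length, an entry for each row: "grip": the opening, from 0 (shut) to 1 (fully open); "slide": the shift along the world's x, y, z in cm, a list of three; "roll": the turn about the world's z in degrees. In form: {"grip": [grip, ...], "slide": [[dx, dy, dz], ...], "roll": [roll, ...]}. A call has 1 to 20 rows; each row is the pose to reach, as a shift and turn from the pose commanded when the call began; what a row does not reach only later rows make up. A row lasts 1/10 s, in which the tool goes at most 50 mm and 8.59 degrees, less where a joint would pass 70% of its speed; a pose out of reach is approached as far as the arm can. A call with a gripper value outside its range is refused whole. The fingers move at their own pace and stop on an object; FORCE is the grip in N (left out, the last holds). Time passes only in rows, so rows that repeat a pose let the fingers close. It gives the time, the measured TCP pose, the force and the opening at its end, in the units of the state.
- manip.get_state(): the state, without advancing time (a new reading comes with each control period).
- manip.get_image(name): name is "side" or "top" or "wrist"; returns a dict with "frame" (420x560x3 uint8, red, green, blue), "K" (3x3 intrinsics, pixels), "distortion" ([k1, k2, p1, p2, k3] as OpenCV has them; the pictures are not rectified), "R" (3x3) and "t" (3): a world point X has camera coordinates R X + t. Camera axes: x right, y down, z forward; pixel columns grow to the right and rows downward; lengths in m; the calibration is good to about 2 mm. A picture is of the moment at which its call begins. There is no depth.
- manip.sign_off(): hands the job in, once; it reports no verdict.
The state is a dict: "clock": time; "qpos": joint angles; "qd": joint speeds; "effort": joint torques, N m; "position": TCP position; "ee_rot": TCP orientation; "contact_force": force on the tool from outside, world axes, zero at the start; "moment": the same for the moment, N m; "width": finger opening in m.
Only numpy, scipy, OpenCV 4.12 (cv2) and the standard library are available. Lean on these libraries where they do the work, as an engineer would, in place of code of your own. Each camera call takes 0.05 s, during which the arm holds its last target. There are 200 camera calls.

### The job

Fit the larger spanner, lying flat on the base plate, fully onto the square lower nut of the press's stop screw, with its handle beside the upright pin, and let go of it so that the pin can hold it. Then turn the jam nut above clockwise by its lever knob until it is firmly tight against the held nut: push the knob with about 18 N, never over 28 N, for a good half second, then let go. Leave the spanner in place on the nut, do not let the lower nut turn beyond the little play until the spanner bears on the pin, and leave the smaller spanner, the padlock and the loose lead seal where they are.

Things in the scene. Friction and masses are not known exactly. Their poses are not given: they have to be found in the camera images.
- press: Grey iron press, fixed. Base plate 250 x 430 mm, 25 mm thick, with an upright 18 mm stop screw carrying two nuts. Origin on the bench under the screw's axis, z up; the plate spans x -135..115, y -250..180 mm. Column and head at x -60..90, y -225..-165 mm, 200 mm high; its long lever is thrown back to -y, away from the work.
- nut_foot (a point): Centre of the underside of the lower (stop) nut, on the screw's axis, on top of the base plate. The nut is square, 36 mm across the flats, 18 mm high. The frame turns with it: x and y square to its flats, y within 0.06 rad of the press's y at the start. The jam nut begins 19 mm above this point.
- stop_nut (a joint): Angle of the stop nut, rad, growing clockwise from above; 0 = square with the plate. Starts between -0.06 and 0.02, held only by about 0.3 N m of thread friction. Taking up the play as the spanner comes to bear on the pin is all right: the setting counts as kept while within 0.3 rad of 0.
- jam_nut (a joint): Angle of the jam nut relative to the stop nut, rad, growing clockwise from above (tightening). Starts between 0.1 and 0.6, turns lightly (0.08 N m) up to 1.2, where it meets the stop nut; from there it drags the stop nut round unless that is held (wound up hard it reads a little over 1.2).
- lever_knob (a point): Centre of the upright beech knob (20 mm across, 40 mm high, top about 107 mm above the bench) at the end of the jam nut's lever, 90 mm from the screw's axis; moves on a level circle about it. It starts on the robot's side of the screw; tightening carries it clockwise from above, by 0.6 to 1.4 rad, to roughly 55 degrees short of the press's +y.
- spanner_grip (a point): Centre, half-way up, of the beech handle of the larger spanner, lying flat on the bench. x points along it to its jaw, z up. Handle 18 mm wide (y), 28 mm high, flat underneath, from x -95 to +54 mm. About 0.35 kg, centre of mass about 35 mm towards the jaw.
- spanner_jaw (a point): Middle of the larger spanner's jaw gap, level with its underside, 90 mm from spanner_grip along x. Jaw 14 mm thick, 62 mm wide, gap 38 mm; the prongs end 18 mm beyond this point, then flare out for 11 mm; the throat is 19.5 mm behind it. Fully home, this point is within 2 mm of the nut's axis.
- stop_post: Fixed upright steel pin, 12 mm across, 34 mm high, on the plate at x 23, y 150 mm of the press; origin at its foot. The mounted spanner's handle lies along the press's +y, passing the pin on its -x side with some 8 mm to spare; when the nut is dragged clockwise it bears on the pin, which holds it. Contacts give: the knob moves several mm from first bearing to tight.
- padlock: brass sack padlock with a steel shackle, about 45 x 50 x 20 mm, bystander
- small_spanner: the smaller spanner (jaw gap only 20 mm, too narrow for the stop nut; handle 14 mm wide and 20 mm high), lying on the bench; origin under the middle of its handle, x towards its jaw, bystander
- lead_seal: thumb-sized loose lead seal (21 mm across, 9 mm thick) on the press's base plate, bystander
Not all that is in view belongs to the job. Leave any blue or green look-alike of the part that bears spanner_grip alone.

How it is judged:
On the way, in this order (a step that is already met when the one before it is completed fails the run):
1. the spanner lies flat on the base plate with its jaw fully on the stop nut, and is let go (horizontal distance between spanner_jaw and nut_foot below 0.007 m and z of spanner_jaw in the frame of press between 0.021 and 0.029 m and contact force between spanner and the fingers below 0.2 N), for 0.2 s.
2. the jam nut is tight: it is up against the stop nut and, through spanner and nut, presses the handle on the pin with over 5 N (some 12 N at the knob) (horizontal distance between spanner_jaw and nut_foot below 0.007 m and z of spanner_jaw in the frame of press between 0.021 and 0.029 m and value of joint jam_nut above 1.15 rad and contact force between spanner and stop_post above 5 N), for 0.3 s.
At the end, for the whole second after the job is handed in: The jam nut is still up against the stop nut (joint over 1.12), the stop nut is within 0.3 rad of 0, and the larger spanner lies at rest flat on the base plate (within 4 mm of its top) with its jaw within 7 mm of the nut's axis (horizontal distance between spanner_jaw and nut_foot below 0.007 m and z of spanner_jaw in the frame of press between 0.021 and 0.029 m and value of joint stop_nut between -0.3 and 0.3 rad and value of joint jam_nut above 1.12 rad and linear speed of spanner below 0.01 m/s); the robot touches nothing.
It fails at once if overtightened or rammed: the spanner's handle presses on the pin with over 15 N (contact force between spanner and stop_post above 15 N).
It fails at once if the stop nut has lost its setting (over 0.3 rad from 0) (value of joint stop_nut above 0.3 rad or value of joint stop_nut below -0.3 rad).
It fails at once if a bystander was moved by more than 40 mm (distance of any of padlock, small_spanner, lead_seal from where it was at the start of the episode above 0.04 m).
It also fails if it takes over 72 s, if anything falls off the work surface, if the arm or the gripper's body presses on something with over 40 N, if the wrist force passes 120 N, or if a joint passes its speed limit or range.

## Working session

There is one attempt and no reset: what is moved stays moved. The work goes in short steps, Python scripts to look and compute and a shell command to move; the robot and the scene stay as the last step left them, time stands still between calls to the robot, and variables do not carry over. Pictures are saved under pics/ and viewed, on a budget of 10 in all, crops included, one or two more only if the job needs it, and the job is handed in when it is done.

```bash
ls; mkdir -p pics; cat > h.py <<'E'
import numpy as np, cv2, pickle
from rig import manip
def snap(n,f):
    im=manip.get_image(n); pickle.dump(im,open(f'pics/{f}.pkl','wb')); return im
def load(f): return pickle.load(open(f'pics/{f}.pkl','rb'))
def px2w(im,uv,z):
    "pixels (undist) -> world points at height z"
    uv=np.array(uv,float).reshape(-1,1,2); K=np.array(im['K']);d=np.array(im['distortion'])
    n=cv2.undistortPoints(uv,K,d)[:,0]; R=np.array(im['R']);t=np.array(im['t'])
    c=-R.T@t; r=np.c_[n,np.ones(len(n))]@R
    z=np.broadcast_to(z,len(n)); return c+r*((z-c[2])/r[:,2])[:,None]
def w2px(im,X):
    return cv2.projectPoints(np.array(X,float).reshape(-1,1,3),cv2.Rodrigues(np.array(im['R']))[0],np.array(im['t']),np.array(im['K']),np.array(im['distortion']))[0][:,0]
E
python3 - <<'E'
from h import *
a=snap('top','top0');b=snap('side','side0')
for n,i in (('top',a),('side',b)):
    cv2.imwrite(f'pics/{n}0.png',cv2.resize(i['frame'][:,:,::-1],(800,600),interpolation=cv2.INTER_CUBIC))
    print(n,-np.array(i['R']).T@i['t'],np.array(i['K'])[0,0])
print(manip.get_state())
E
```

```text
pics
top [0.33590923 0.18296435 1.22715814] 386.7621226081397
side [ 0.01335204 -0.63333323  0.77908073] 503.48582730046417
{'clock': 0.1, 'qpos': array([ 1.07502244e+00,  2.76501049e-01,  1.50600772e+00, -2.90903987e-06,
        1.36067020e+00, -1.20977042e-01]), 'qd': array([-0.00046487, -0.00206531, -0.00414285, -0.00085953,  0.00187543,
        0.00157585]), 'effort': array([-1.01843057e-05, -4.17703092e+01, -2.46405280e+01, -1.07382350e-04,
        5.79567393e-03,  4.26696118e-06]), 'position': array([0.21026981, 0.53467684, 0.23054323]), 'ee_rot': array([ 0.69455748,  0.13120152,  0.69489601, -0.13227091]), 'contact_force': array([0.51701445, 0.03972537, 0.82479488]), 'moment': array([ 0.01226231,  0.01919311, -0.01129602]), 'width': 0.08513862115217731}
```

View pics/top0.png

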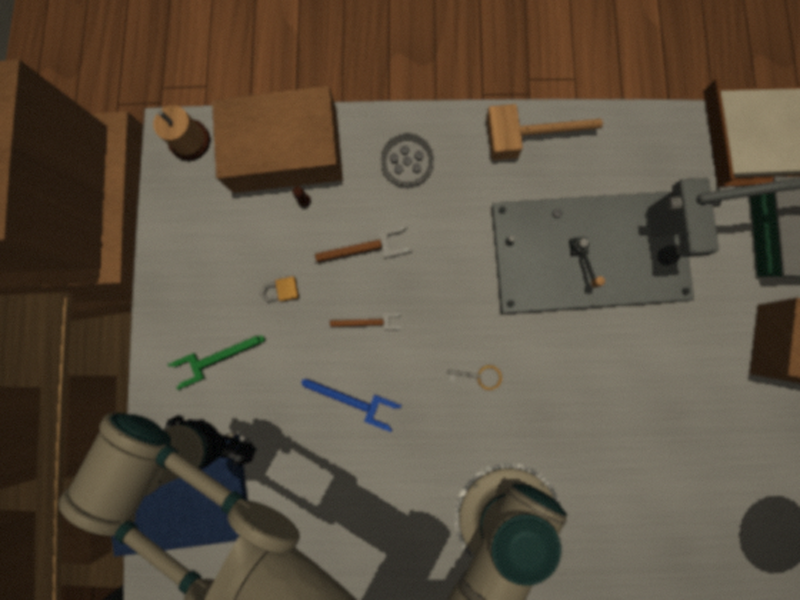

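View pics/side0.png

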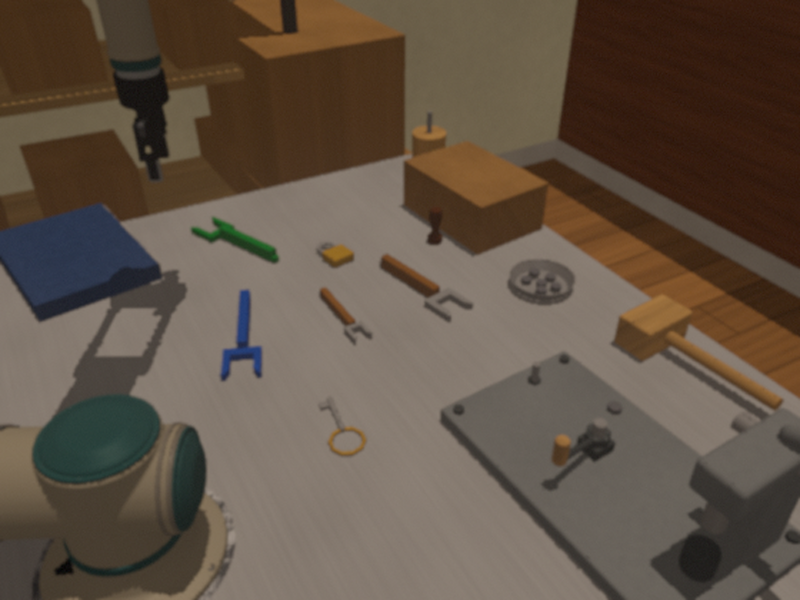

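Top view: the larger brown spanner is at (365,247) and the smaller at (365,323). Blue (350,403) and green (217,362) are decoys. The padlock is at (285,290). The press screw is at about (582,243), the knob at (598,282), the pin at (510,240) and the seal at (557,213). The brown spanner with the wide jaw fits the description. I'll confirm it in a crop and measure.

```bash
python3 - <<'E'
from h import *
im=load('top0');f=im['frame']
def crop(x0,y0,w,h,s): return cv2.resize(f[y0:y0+h,x0:x0+w,::-1],(int(w*s),int(h*s)),interpolation=cv2.INTER_CUBIC)
a=crop(215,150,80,88,4);b=crop(340,120,110,105,4.3)
o=np.zeros((460,800,3),np.uint8);o[:a.shape[0],:a.shape[1]]=a;o[:b.shape[0],325:325+b.shape[1]]=b[:, :475]
o=cv2.convertScaleAbs(o,alpha=1.6);cv2.imwrite('pics/crop1.png',o)
hsv=cv2.cvtColor(f,cv2.COLOR_RGB2HSV)
m=((hsv[...,1]>110)&((hsv[...,0]<15))).astype(np.uint8);m[:150]=0;m[240:]=0;m[:,:210]=0;m[:,300:]=0
n,l,s,c=cv2.connectedComponentsWithStats(m)
for i in range(1,n):
    if s[i,4]>40:
        p=np.argwhere(l==i)[:,::-1]; w=px2w(im,p,0.024)[:,:2]; mu=w.mean(0);e,v=np.linalg.eigh(np.cov((w-mu).T));q=(w-mu)@v
        print(c[i],mu,v[:,1],np.ptp(q,axis=0),'mid',mu+v[:,1]*(q[:,1].max()+q[:,1].min())/2)
E
```

```text
[243.3540146  175.33576642] [0.58393847 0.34471276] [-0.20759159  0.97821558] [0.01972258 0.1472195 ] mid [0.58400548 0.34439699]
[248.82876712 225.53424658] [0.42409369 0.32632241] [-0.00346442  0.999994  ] [0.01266459 0.11293271] mid [0.42409531 0.32585391]
```

View pics/crop1.png

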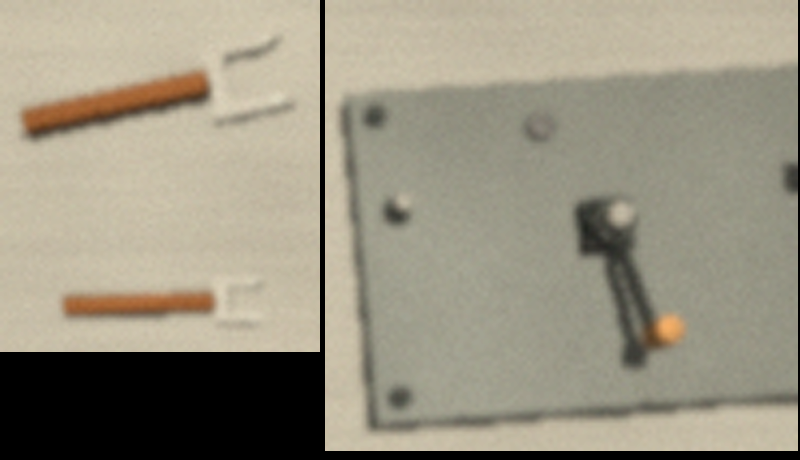

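The crop confirms the larger spanner at crop (115,100): its handle measures 147 x 20 mm and its jaw is wide. Next I work out the press pose from the plate's left edge, crop (347,95) to (372,428), plus the pin top (402,201) and knob top (669,328).

```bash
python3 - <<'E'
from h import *
im=load('top0');side=load('side0')
P=lambda x,y,z:px2w(im,[(340+(x-325+.5)/4.3-.5,120+(y+.5)/4.3-.5)],z)[0]
A=P(347,95,.025);B=P(372,428,.025);C=P(798,397,.025);D=P(798,68,.025)
pin=P(402,201,.059);knob=P(669,328,.107);seal=P(540,127,.034)
print('A',A,'B',B,np.linalg.norm(A-B),'C',C)
# side checks (display/ (800/560))
Q=lambda x,y,z:px2w(side,[(x*.7,y*.7)],z)[0]
print('side pin',Q(536,366,.059),'knob',Q(563,437,.107),'seal',Q(614,407,.034),'leftcorner',Q(442,412,.025))
for nm,th in (('BC',np.arctan2(*(B-C)[:2])),('AD',np.arctan2(*(A-D)[:2])),('AB',np.arctan2(*(A-B)[[1,0]])*-1)):
    print(nm,'press yaw',-th*180/np.pi)
th=-np.arctan2(*(B-C)[:2])
ex=np.array([np.cos(th),np.sin(th)]);ey=np.array([-ex[1],ex[0]])
print('origin via pin',pin[:2]-.023*ex-.15*ey,'via A',A[:2]-.115*ex-.18*ey,'via B',B[:2]+.135*ex-.18*ey)
o=pin[:2]-.023*ex-.15*ey
for n,k in (('knob',knob),('seal',seal)): d=k[:2]-o;print(n,k,'press',d@ex,d@ey,np.hypot(*d))
E
```

```text
A [0.69004691 0.0206027  0.025     ] B [0.44143427 0.00881921 0.025     ] 0.24889172971937723 C [ 0.46122983 -0.30410424  0.025     ]
side pin [ 0.5977069  -0.01957655  0.059     ] knob [ 0.5037212  -0.18388063  0.107     ] seal [ 0.66010683 -0.12535969  0.034     ] leftcorner [ 0.44137584 -0.00373979  0.025     ]
BC press yaw 3.6197113730537076
AD press yaw 3.2429791873635216
AB press yaw 2.7136155249336027
origin via pin [ 0.5879047  -0.16328025] via A [ 0.58664042 -0.16629861] via B [ 0.58752905 -0.16229863]
knob [ 0.50080654 -0.18423695  0.107     ] press -0.08824747670698176 -0.015416048321221069 0.08958388075424904
seal [ 0.66206757 -0.1200203   0.034     ] press 0.07674608864896862 0.038491465536373504 0.08585776052316518
```

Everything agrees. The press origin is about (0.5875, -0.164) with yaw about 3.2°, and the knob radius is 89.6 mm. The spanner yaw is -78° with the grip near (0.588, 0.324). Now hover over it.

```bash
python3 - <<'E'
from h import *
from scipy.spatial.transform import Rotation as R
s=manip.get_state();M=R.from_quat(s['ee_rot'],scalar_first=True).as_matrix();print(M.round(3))
y=np.degrees(np.arctan2(M[1,1],M[0,1]));print('tooly yaw',y,'want 12 or -168 : roll',12-y,-168-y)
print('slide cm',(np.array([.590,.314,.15])-s['position'])*100)
E
```

```text
[[-0.001  0.366  0.931]
 [-0.001  0.931 -0.366]
 [-1.    -0.002 -0.   ]]
tooly yaw 68.52576576612363 want 12 or -168 : roll -56.52576576612363 -236.52576576612364
slide cm [ 37.97301894 -22.06768405  -8.05432325]
```

```bash
python3 -m crank '{"grip":[1,1,1,1,1,1,1,1,1,1,1,1,0.6,0.6,0.6],"slide":[[3.2,-1.8,0],[6.4,-3.7,-0.7],[9.6,-5.5,-1.4],[12.8,-7.4,-2.1],[16,-9.2,-2.8],[19.2,-11,-3.5],[22.4,-12.9,-4.2],[25.6,-14.8,-5],[28.8,-16.6,-6],[32,-18.5,-7],[35,-20.3,-7.5],[38,-22.1,-8],[38,-22.1,-8],[38,-22.1,-8],[38,-22.1,-8]],"roll":[-5,-10,-15,-20,-25,-30,-35,-40,-45,-50,-54,-56.5,-56.5,-56.5,-56.5]}' 60
python3 - <<'E'
from h import *
im=snap('wrist','w1');print(w2px(im,[(.588,.324,.028),(.590,.314,.028),(.607,.236,.014)]), manip.get_state()['position'])
cv2.imwrite('pics/w1.png',im['frame'][:,:,::-1])
E
```

```text
clock: 1.6
position: [0.5894, 0.3145, 0.1511]
ee_rot: [0.549, 0.444, 0.55, -0.445]
contact_force: [-0.1, -0.1, 0.9]
width: 0.0513
[[277.88981103 191.91811477]
 [277.73495476 203.28232779]
 [278.07314031 276.4231783 ]] [0.58935275 0.31479748 0.15139756]
```

View pics/w1.png

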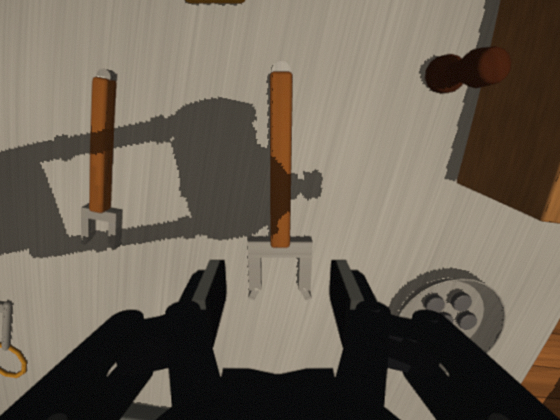

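The wrist view shows the handle from (282,72) to (281,246) and the jaw gap centre at about x=280, rows 250–298. Now convert these to world positions.

```bash
python3 - <<'E'
from h import *
im=load('w1')
p=px2w(im,[(282,73),(281,246)],.028);q=px2w(im,[(261,275),(299,275),(248,246),(312,246)],.014)
d=p[1]-p[0];L=np.linalg.norm(d);d/=L;print(p,L,np.degrees(np.arctan2(d[1],d[0])),'grip',p[0]+.095*d)
print(q,np.linalg.norm(q[0]-q[1]),np.linalg.norm(q[2]-q[3]),'axis offset of jaw mid',[np.cross(d[:2],(m-p[0])[:2]) for m in ((q[0]+q[1])/2,(q[2]+q[3])/2)])
E
```

```text
[[0.57113603 0.41820073 0.028     ]
 [0.60136971 0.27498563 0.028     ]] 0.1463715823745417 -78.07949757338162 grip [0.59075869 0.3252494  0.028     ]
[[0.59014677 0.23401118 0.014     ]
 [0.62692241 0.24187249 0.014     ]
 [0.57194028 0.26219274 0.014     ]
 [0.63188212 0.27500579 0.014     ]] 0.03760649356099708 0.06129599385122064 axis offset of jaw mid [array(-0.00064119), array(-0.00078932)]<stdin>:5: DeprecationWarning: Arrays of 2-dimensional vectors are deprecated. Use arrays of 3-dimensional vectors instead. (deprecated in NumPy 2.0)
```

```bash
python3 -m crank '{"grip":[0.6,0.6,0.6,0.6,0.6,0.6,0.6,0,0,0,0,0,0],"slide":[[0.25,0,-3],[0.25,0,-6],[0.25,0,-9],[0.25,0,-12],[0.25,0,-13.5],[0.25,0,-14.6],[0.25,0,-14.6],[0.25,0,-14.6],[0.25,0,-14.6],[0.25,0,-14.6],[0.25,0,-14.6],[0.25,0,-14.6],[0.25,0,-14.6]],"roll":[0,0,0,0,0,0,0,0,0,0,0,0,0]}' 70
```

```text
clock: 2.95
position: [0.5936, 0.3145, 0.0072]
ee_rot: [0.55, 0.446, 0.549, -0.444]
contact_force: [-1.4, -0.1, 7.0]
width: 0.0167
```

Gripping at +11 mm would bring the finger close to the pin during the slide. I'll re-grip about 20 mm nearer the jaw, which is also nearer the centre of mass, and then lift.

```bash
python3 -m crank '{"grip":[0.6,0.6,0.6,0.6,0.6,0.6,0,0,0,0,0,0,0,0,0,0],"slide":[[0,0,0],[0,0,0],[0.2,-1,0.1],[0.4,-2,0.1],[0.4,-2,0.1],[0.4,-2,0.1],[0.4,-2,0.1],[0.4,-2,0.1],[0.4,-2,0.1],[0.4,-2,0.1],[0.4,-2,0.1],[0.4,-2,0.1],[0.4,-2,1],[0.4,-2,3],[0.4,-2,6],[0.4,-2,6]],"roll":[0,0,0,0,0,0,0,0,0,0,0,0,0,0,0,0]}' 70
python3 - <<'E'
from h import *
im=snap('wrist','w2');cv2.imwrite('pics/w2.png',im['frame'][:,:,::-1]);print(manip.get_state())
E
```

```text
clock: 4.55
position: [0.5995, 0.295, 0.0689]
ee_rot: [0.551, 0.447, 0.548, -0.443]
contact_force: [1.3, 0.4, -3.5]
width: 0.0163
{'clock': 4.6, 'qpos': array([ 3.53315041e-01,  5.27860297e-01,  1.52720487e+00, -5.70950845e-05,
        1.08260101e+00,  1.43425011e-01]), 'qd': array([-0.00265254,  0.03476609,  0.05032053, -0.00061548,  0.00062211,
        0.00028459]), 'effort': array([ 9.23406053e-02, -5.67916167e+01, -2.31749707e+01, -3.28192720e-03,
        1.02186142e-01,  9.42474480e-05]), 'position': array([0.59819272, 0.2945568 , 0.06678947]), 'ee_rot': array([ 0.55035581,  0.4460484 ,  0.54890475, -0.44368106]), 'contact_force': array([ 0.33128401,  0.51241734, -4.00085238]), 'moment': array([ 0.0338949 , -0.0456558 ,  0.07600632]), 'width': 0.016574193589261807}
```

View pics/w2.png

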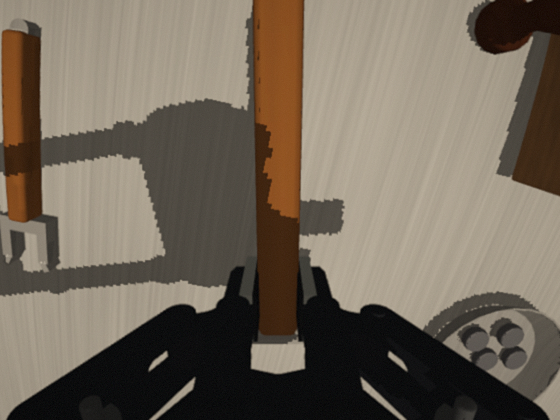

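The spanner is held squarely: handle between the pads at x≈278, width 16.6 mm. Carry it high to above the plate, short of the nut.

```bash
python3 -m crank '{"grip":[0,0,0,0,0,0,0,0,0,0,0,0,0,0],"slide":[[0,0,2],[0,-2,4.3],[-0.2,-5,4.3],[-0.4,-8,4.3],[-0.6,-11.5,4.3],[-0.8,-15,4.3],[-1,-18.5,4.3],[-1.2,-22,4.3],[-1.4,-25.5,4.3],[-1.6,-29,4.3],[-1.75,-31.5,4.3],[-1.85,-33.2,4.3],[-1.85,-33.2,4.3],[-1.85,-33.2,4.3]],"roll":[0,0,-1,-2,-3,-4,-5,-6,-7,-8,-8,-8,-8,-8]}'
python3 - <<'E'
from h import *
t=snap('top','t3');s=snap('side','s3')
f=t['frame'];a=cv2.resize(f[120:225,330:440,::-1],None,fx=3.6,fy=3.6,interpolation=cv2.INTER_CUBIC)
b=cv2.resize(s['frame'][225:365,300:445,::-1],None,fx=2.7,fy=2.7,interpolation=cv2.INTER_CUBIC)
o=np.zeros((380,790,3),np.uint8);o[:a.shape[0],:396]=a[:380];o[:378,398:398+391]=b[:378,:391]
cv2.imwrite('pics/c3.png',cv2.convertScaleAbs(o,alpha=1.5));print(manip.get_state()['position'],w2px(t,[(.5875,-.164,.12)]))
E
```

```text
clock: 6.0
position: [0.5778, -0.0374, 0.1073]
ee_rot: [0.516, 0.482, 0.518, -0.482]
contact_force: [-0.3, -0.1, -3.4]
width: 0.0165
[ 0.57820351 -0.03671525  0.10780069] [[412.69570653 165.99797195]]
```

View pics/c3.png

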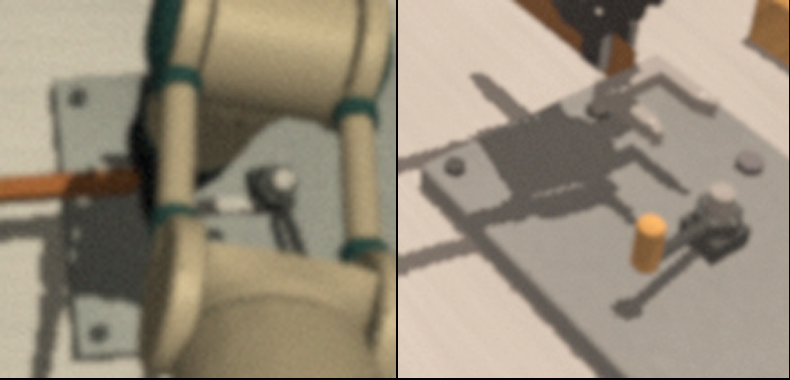

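The side view shows the held spanner's prongs, with tips at crop (657,132) and (714,106), and the nut at (712,235). I'll check the jaw position against the kinematics.

```bash
python3 - <<'E'
from h import *
from scipy.spatial.transform import Rotation as R
s=load('s3')
p=px2w(s,[(300+(x-398)/2.7,225+y/2.7) for x,y in ((657,132),(714,106))],.082);print(p,np.linalg.norm(p[0]-p[1]),'mid tip',p.mean(0))
st=manip.get_state();M=R.from_quat(st['ee_rot'],scalar_first=True).as_matrix()
yaw=np.degrees(np.arctan2(M[1,1],M[0,1]));print('spanner yaw',yaw-90)
d=np.array([np.sin(np.radians(yaw)),-np.cos(np.radians(yaw))]);print('kin tip',st['position'][:2]+d*(.0585+.028))
o=np.array([.5875,-.164]);th=np.radians(3.2);ex=np.array([np.cos(th),np.sin(th)]);ey=np.array([-ex[1],ex[0]])
j=st['position'][:2]+d*.0585-o;print('jaw press mm',1e3*j@ex,1e3*j@ey)
# screw axis via side: top of screw, bottom centre nut
print('screw top lines',[px2w(s,[(300+(722-398)/2.7,225+192/2.7)],z)[0] for z in (.1,.11,.12)])
t=load('top0');print([px2w(t,[(340+(621-325+.5)/4.3-.5,120+(214.5)/4.3-.5)],z)[0] for z in (.08,.09,.1,.11,.12)])
E
```

```text
[[ 0.58154249 -0.10188494  0.082     ]
 [ 0.63775476 -0.10074552  0.082     ]] 0.05622381715317205 mid tip [ 0.60964862 -0.10131523  0.082     ]
spanner yaw -85.93096451474676
kin tip [ 0.58434141 -0.1229972 ]
jaw press mm -1.2894969740817548 69.1119596635843
screw top lines [array([ 0.56646419, -0.18351454,  0.1       ]), array([ 0.55831917, -0.19013847,  0.11      ]), array([ 0.55017416, -0.19676241,  0.12      ])]
[array([ 0.58618995, -0.16304907,  0.08      ]), array([ 0.5840082 , -0.16003281,  0.09      ]), array([ 0.58182646, -0.15701654,  0.1       ]), array([ 0.57964471, -0.15400027,  0.11      ]), array([ 0.57746296, -0.15098401,  0.12      ])]
```

The screw axis checks out at z≈0.077, x/y about (0.587, -0.1645). The prong tips in the side view disagree with kinematics by about 30 mm in height, so I'll overlay the predicted outline before descending.

```bash
python3 - <<'E'
from h import *
s=load('s3');st=manip.get_state();p=st['position'];a=np.radians(-85.93)
d=np.array([np.cos(a),np.sin(a),0]);n=np.array([-d[1],d[0],0]);g=np.array([p[0],p[1],p[2]-.033])-.0315*d
S=5;x0,y0=345,205
o=cv2.resize(s['frame'][y0:y0+120,x0:x0+120,::-1],None,fx=S,fy=S,interpolation=cv2.INTER_CUBIC);o=cv2.convertScaleAbs(o,alpha=1.5)
def pl(pts,c):
    q=w2px(s,[g+d*x+n*y+np.array([0,0,z]) for x,y,z in pts]);q=((q-[x0,y0]+.5)*S).astype(np.int32);cv2.polylines(o,[q],False,c,1);print(q[:3].tolist())
J=[(60,31),(108,31),(119,35),(119,29),(108,19),(70.5,19),(70.5,-19),(108,-19),(119,-29),(119,-35),(108,-31),(60,-31),(60,31)]
pl([(x/1e3,y/1e3,.014) for x,y in J],(0,255,0));pl([(x/1e3,y/1e3,.0) for x,y in J],(0,0,255))
cv2.imwrite('pics/c4.png',o)
E
```

```text
[[253, 254], [338, 320], [365, 332]]
[[248, 279], [333, 345], [360, 357]]
```

View pics/c4.png

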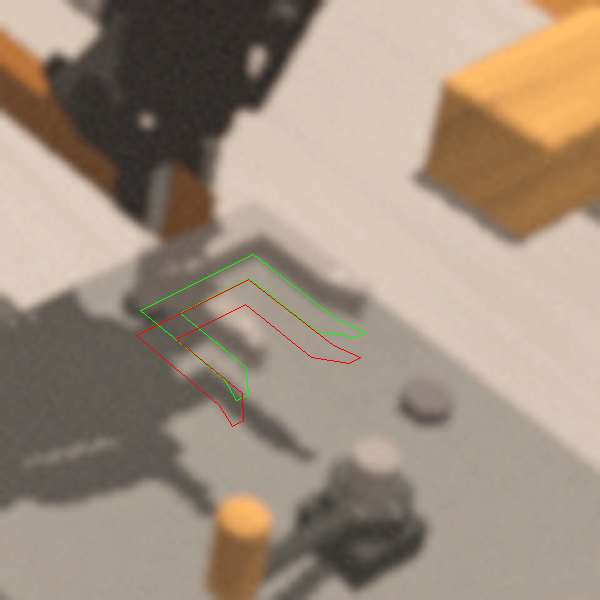

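The real jaw (back corner ≈(250,205), far tip ≈(358,290), near tip ≈(260,345)) sits above the level prediction, so the spanner may be pitched in the grip. I'll check it numerically with w2 (handle edges 253–304 at row 10, 259–297 at row 320) and this view.

```bash
python3 - <<'E'
from h import *
from scipy.optimize import least_squares
w=load('w2');s=load('s3')
print('cam w2',-np.array(w['R']).T@w['t'])
def model(X,p,yaw,pitch,roll,ds,dz,dn=0):
    # X spanner coords mm rel spanner_grip underside; pivot at grasp: x=31.5,z=14
    a=np.radians(yaw);d=np.array([np.cos(a),np.sin(a),0]);n=np.array([-d[1],d[0],0]);u=np.array([0,0,1.])
    c,si=np.cos(pitch),np.sin(pitch);d2=d*c+u*si;u2=-d*si+u*c
    n2=n*np.cos(roll)+u2*np.sin(roll);u3=-n*np.sin(roll)+u2*np.cos(roll)
    g=np.array(p)+u*(.014-.033+dz)+d*ds+n*dn
    X=np.array(X)/1e3-[.0315,0,.014]
    return g+X[:,:1]*d2+X[:,1:2]*n2+X[:,2:]*u3
pw=np.array([.5982,.2945,.0668]);ps=np.array([.5782,-.0367,.1078])
for pit in (-.1,0,.1,.2,.3):
    for xs in (-60,):pass
    q=w2px(w,model([(54,9,28),(54,-9,28),(-40,9,28),(-40,-9,28),(-60,9,28),(-60,-9,28)],pw,-78.08,pit,0,0,0));print(pit,q.round(0).tolist())
obs=np.array([(250,205),(358,290),(260,345)])/5+[345,205]-.5
X=[(65,31,14),(117,34,14),(117,-32,7)]
for pit in (0,.1,.2,.3,.4):print(pit,((w2px(s,model(X,ps,-85.93,pit,0,0,0))-[345,205]+.5)*5).round().tolist())
f=least_squares(lambda v:(w2px(s,model(X,ps,-85.93,v[0],0,v[1],v[2]))-obs).ravel(),[0,0,0]);print(f.x,f.fun)
print('TCP in crop',((w2px(s,[ps,ps+[0,0,.03]])-[345,205]+.5)*5).round())
E
```

```text
cam w2 [0.58238277 0.3721381  0.21167195]
-0.1 [[290.0, 302.0], [258.0, 302.0], [294.0, 130.0], [253.0, 130.0], [295.0, 82.0], [252.0, 82.0]]
0 [[291.0, 303.0], [258.0, 303.0], [294.0, 125.0], [254.0, 125.0], [294.0, 79.0], [253.0, 79.0]]
0.1 [[291.0, 303.0], [257.0, 303.0], [293.0, 122.0], [255.0, 122.0], [293.0, 79.0], [255.0, 79.0]]
0.2 [[291.0, 302.0], [257.0, 302.0], [292.0, 121.0], [256.0, 121.0], [292.0, 80.0], [256.0, 80.0]]
0.3 [[291.0, 301.0], [257.0, 301.0], [291.0, 121.0], [257.0, 121.0], [291.0, 84.0], [257.0, 84.0]]
0 [[262.0, 261.0], [360.0, 330.0], [236.0, 407.0]]
0.1 [[263.0, 254.0], [363.0, 314.0], [240.0, 392.0]]
0.2 [[263.0, 248.0], [364.0, 296.0], [242.0, 375.0]]
0.3 [[262.0, 240.0], [363.0, 277.0], [242.0, 357.0]]
0.4 [[261.0, 233.0], [361.0, 258.0], [240.0, 337.0]]
[ 0.00691076 -0.00326445  0.02516515] [ 2.88855468  0.84996571  1.31267017 -2.59487395 -4.17656951  1.80091658]
TCP in crop [[155. 208.]
 [163. 152.]]
```

The apparent tilt was my arithmetic error: the underside is at TCP minus 8 mm, not minus 33 mm. With dz = 25 mm the fit gives pitch ≈0, so the spanner is level. On the plate the TCP should be at z≈0.033. Descend.

```bash
python3 -m crank '{"grip":[0,0,0,0,0,0,0,0],"slide":[[0.15,0,-2],[0.15,0,-4],[0.15,0,-5.5],[0.15,0,-6.5],[0.15,0,-7],[0.15,0,-7.2],[0.15,0,-7.2],[0.15,0,-7.2]],"roll":[0,0,0,0,0,0,0,0]}'
python3 - <<'E'
from h import *
print(manip.get_state()['position'],manip.get_state()['contact_force'],manip.get_state()['moment'])
s=snap('side','s5');S=5;x0,y0=335,210
o=cv2.resize(s['frame'][y0:y0+120,x0:x0+130,::-1],None,fx=S,fy=S,interpolation=cv2.INTER_CUBIC);cv2.imwrite('pics/c5.png',cv2.convertScaleAbs(o,alpha=1.5))
E
```

```text
clock: 6.9
position: [0.5806, -0.0379, 0.037]
ee_rot: [0.518, 0.482, 0.517, -0.482]
contact_force: [-0.2, -0.5, -5.1]
width: 0.0168
[ 0.58061136 -0.03792185  0.03701013] [-0.23098825 -0.52170379 -5.05620818] [0.02389596 0.01480664 0.03324536]
```

View pics/c5.png

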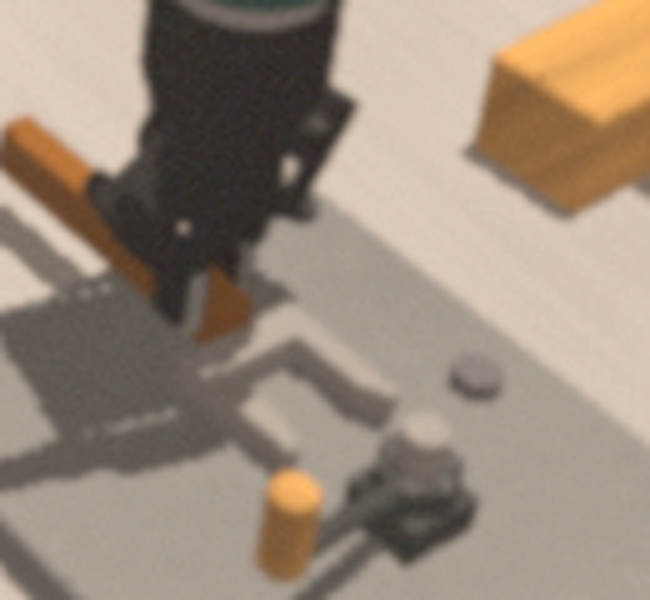

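The jaw points at the nut: near tip (298,455), far tip (397,393), nut corners (408,560) near and (475,508) right. Check lateral alignment and the nut angle.

```bash
python3 - <<'E'
from h import *
s=load('s5');o=np.array([.5875,-.164]);th=np.radians(3.2);ex=np.array([np.cos(th),np.sin(th)]);ey=np.array([-ex[1],ex[0]])
def P(x,y,z):
    d=px2w(s,[(335+x/5-.5,210+y/5-.5)],z)[0][:2]-o;return np.array([d@ex,d@ey])*1e3
print('tips near',P(298,457,.043),'far',P(397,393,.043))
print('nut corner bottom',P(408,560,.025),'right',P(475,508,.025+.009),'left',P(348,492,.043))
print('screw top',[P(428,430,z) for z in (.072,.077,.082)])
print('jaw back corner far',P(295,303,.043))
st=manip.get_state()['position'];a=np.radians(-85.9);d=np.array([np.cos(a),np.sin(a)]);j=st[:2]+.0585*d-o;print('kin jaw',j@ex*1e3,j@ey*1e3)
E
```

```text
tips near [-26.43080091  34.83827629] far [32.3834317  39.58231096]
nut corner bottom [-14.42048474 -16.74411445] right [ 20.0447972  -16.60264197] left [-22.96268462  10.62407001]
screw top [array([ 3.06286472, -0.00411885]), array([-1.19771294, -3.0910896 ]), array([-5.45829061, -6.17806035])]
jaw back corner far [ 34.74574076 101.67407361]
kin jaw 1.0695335077228405 67.72684729580308
```

Within the same camera, jaw and nut centres agree laterally (about +3 mm each). Lower 3 mm and slide on.

```bash
python3 -m crank '{"grip":[0,0,0,0,0,0,0,0,0,0,0,0],"slide":[[0,0,-0.15],[0.05,-0.8,-0.25],[0.1,-1.6,-0.25],[0.13,-2.4,-0.25],[0.17,-3,-0.25],[0.2,-3.6,-0.25],[0.23,-4.2,-0.25],[0.27,-4.8,-0.25],[0.3,-5.4,-0.25],[0.33,-5.9,-0.25],[0.33,-5.9,-0.25],[0.33,-5.9,-0.25]],"roll":[0,0,0,0,0,0,0,0,0,0,0,0]}'
python3 - <<'E'
from h import *
st=manip.get_state();print(st['position'],st['contact_force'],st['moment'])
E
```

```text
clock: 8.15
position: [0.5833, -0.0971, 0.0338]
ee_rot: [0.517, 0.482, 0.517, -0.482]
contact_force: [-1.1, -0.4, -3.8]
width: 0.0162
[ 0.58325379 -0.09705549  0.03378827] [-1.13184575 -0.42398644 -3.77109106] [-0.07741822  0.11345491 -0.03155399]
```

```bash
python3 -m crank '{"grip":[0,0,0,0,0,0],"slide":[[0.02,-0.3,0],[0.03,-0.5,0],[0.04,-0.7,0],[0.05,-0.8,0],[0.05,-0.8,0],[0.05,-0.8,0]],"roll":[0,0,0,0,0,0]}'; python3 -m crank '{"grip":[0,0,0],"slide":[[0.01,-0.1,0],[0.02,-0.2,0],[0.02,-0.2,0]],"roll":[0,0,0]}'
```

```text
clock: 8.75
position: [0.5837, -0.1051, 0.0338]
ee_rot: [0.517, 0.482, 0.517, -0.482]
contact_force: [-0.1, -1.4, -4.3]
width: 0.0166
clock: 9.05
position: [0.5839, -0.1069, 0.0338]
ee_rot: [0.517, 0.482, 0.517, -0.482]
contact_force: [-1.7, 1.1, -3.6]
width: 0.0165
```

```bash
python3 -m crank '{"grip":[0,0,0],"slide":[[0,-0.1,0],[0.01,-0.2,0],[0.01,-0.2,0]],"roll":[0,0,0]}'
python3 - <<'E'
from h import *
s=snap('side','s6');S=5;x0,y0=335,210
o=cv2.resize(s['frame'][y0:y0+120,x0:x0+130,::-1],None,fx=S,fy=S,interpolation=cv2.INTER_CUBIC);cv2.imwrite('pics/c6.png',cv2.convertScaleAbs(o,alpha=1.6))
st=manip.get_state();print(st['position'],st['contact_force'],st['moment'])
E
```

```text
clock: 9.35
position: [0.584, -0.1071, 0.0339]
ee_rot: [0.516, 0.483, 0.518, -0.482]
contact_force: [-0.5, 5.5, -2.9]
width: 0.0166
[ 0.58392838 -0.10704696  0.03387857] [-0.38613236  5.87570728 -1.95902759] [ 0.97833324  0.17824524 -0.07170852]
```

View pics/c6.png

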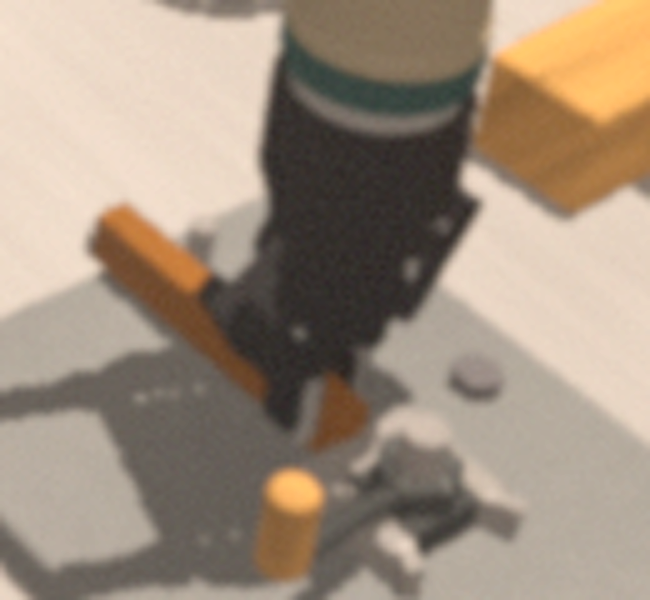

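Throat contact: 5.5 N and no further advance. Both prongs, tips at (400,560) and (510,520), reach past the nut, and the handle lies on the near side of the pin (200,235). Ease the push, settle, release and rise.

```bash
python3 -m crank '{"grip":[0,0,0.5,0.5,0.5,0.5,0.5,0.5,0.5,0.5,0.5,0.5],"slide":[[0,0.15,-0.05],[0,0.15,-0.1],[0,0.15,-0.1],[0,0.15,-0.1],[0,0.15,-0.1],[0,0.15,0.5],[0,0.15,2],[0,0.15,4],[0,0.15,7],[0,0.15,10],[0,0.15,12],[0,0.15,12]],"roll":[0,0,0,0,0,0,0,0,0,0,0,0]}'
python3 - <<'E'
from h import *
st=manip.get_state();print(st['position'],st['contact_force'])
t=snap('top','t7');s=snap('side','s7');w=snap('wrist','w7')
a=cv2.resize(t['frame'][120:225,330:440,::-1],None,fx=3.6,fy=3.6,interpolation=cv2.INTER_CUBIC)[:378]
b=cv2.resize(s['frame'][210:336,335:469,::-1],None,fx=3,fy=3,interpolation=cv2.INTER_CUBIC)
cv2.imwrite('pics/c7.png',cv2.convertScaleAbs(np.hstack([a,b]),alpha=1.6))
E
```

```text
clock: 10.6
position: [0.5866, -0.1083, 0.158]
ee_rot: [0.52, 0.483, 0.515, -0.481]
contact_force: [1.0, 1.0, 0.8]
width: 0.0428
[ 0.58661774 -0.10829526  0.15795402] [1.01283257 1.02908375 0.81454087]
```

View pics/c7.png

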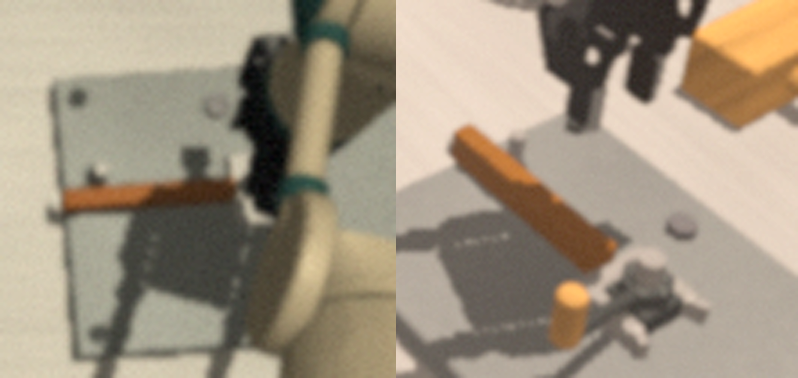

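The spanner lies flat and home on the nut with its handle beside the pin, and the seal at (680,225) is undisturbed. Next, close the fist and go behind the knob on its -y side, with the fist's face square to the knob's path.

```bash
python3 -m crank '{"grip":[0,0,0,0,0,0,0,0,0,0,0,0,0],"slide":[[-2,-3,0],[-4,-6,0],[-6,-8.5,0],[-7.9,-11,0],[-7.9,-11,0],[-7.9,-11,-2],[-7.9,-11,-4],[-7.9,-11,-5],[-7.9,-11,-6],[-7.9,-11,-7],[-7.9,-11,-7.6],[-7.9,-11,-7.6],[-7.9,-11,-7.6]],"roll":[3,6,9,9,9,9,9,9,9,9,9,9,9]}'
python3 - <<'E'
from h import *
from scipy.spatial.transform import Rotation as R
st=manip.get_state();p=st['position'];M=R.from_quat(st['ee_rot'],scalar_first=True).as_matrix()
print(p,st['contact_force'],st['width'],'push yaw',np.degrees(np.arctan2(-M[1,2],-M[0,2])))
o=np.array([.5878,-.164])
for ph in (193,188,183,178,173,168,163,158,153,150,148,146,144):
    a=np.radians(ph);q=o+.09*np.array([np.cos(a),np.sin(a)])-.021*np.array([np.sin(a),-np.cos(a)]);print(ph,((q-p[:2])*100).round(2),ph-193)
s=snap('side','s8');S=5;x0,y0=335,210
im=cv2.resize(s['frame'][y0:y0+120,x0:x0+130,::-1],None,fx=S,fy=S,interpolation=cv2.INTER_CUBIC);cv2.imwrite('pics/c8.png',cv2.convertScaleAbs(im,alpha=1.6))
E
```

```text
clock: 12.05
position: [0.5055, -0.2175, 0.0781]
ee_rot: [0.554, 0.44, 0.553, -0.44]
contact_force: [0.0, -0.3, 0.8]
width: 0.0002
[ 0.50545921 -0.21748253  0.07807158] [ 0.01609859 -0.2733427   0.83165045] 0.00023131782495495437 push yaw 103.03137194326885
193 [-0.06  1.28] 0
188 [-0.39  2.02] -5
183 [-0.64  2.78] -10
178 [-0.83  3.56] -15
173 [-0.95  4.36] -20
168 [-1.01  5.17] -25
163 [-0.99  5.97] -30
158 [-0.9   6.77] -35
153 [-0.74  7.56] -40
150 [-0.61  8.03] -43
148 [-0.51  8.34] -45
146 [-0.4   8.64] -47
144 [-0.28  8.94] -49
```

View pics/c8.png

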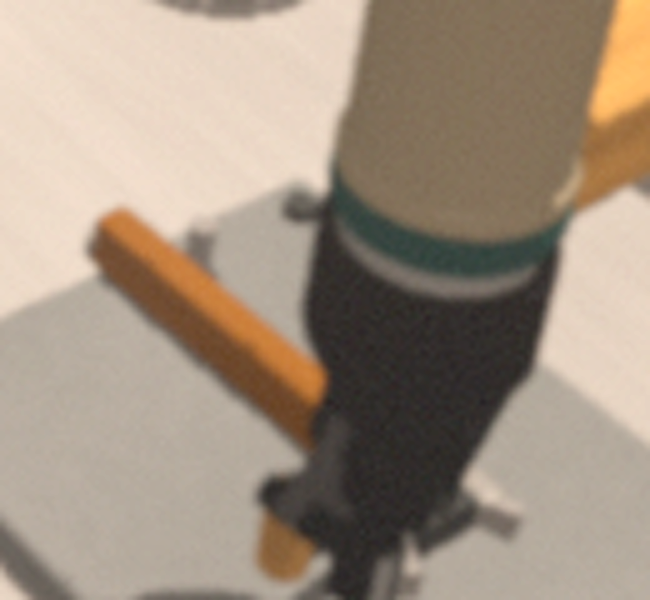

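The fist is behind the knob at the right height with no contact. Sweep it round to about 10° short of the meeting point.

```bash
python3 -m crank '{"grip":[0,0,0,0,0,0,0,0,0,0,0,0,0,0,0,0,0],"slide":[[0,0.7,0],[-0.1,1.3,0],[-0.22,1.65,0],[-0.39,2,0],[-0.52,2.4,0],[-0.64,2.8,0],[-0.75,3.2,0],[-0.83,3.55,0],[-0.9,3.95,0],[-0.95,4.35,0],[-1,4.75,0],[-1,5.15,0],[-1,5.55,0],[-1,5.95,0],[-0.95,6.35,0],[-0.95,6.35,0],[-0.95,6.35,0]],"roll":[0,0,-2.5,-5,-7.5,-10,-12.5,-15,-17.5,-20,-22.5,-25,-27.5,-30,-32.5,-32.5,-32.5]}'
python3 - <<'E'
from h import *
st=manip.get_state();print(st['position'],st['contact_force'],st['moment'])
E
```

```text
clock: 13.8
position: [0.4956, -0.1535, 0.0781]
ee_rot: [0.409, 0.577, 0.409, -0.577]
contact_force: [-0.3, -0.2, -0.2]
width: -0.0001
[ 0.49562675 -0.15350392  0.07807783] [-0.34460124 -0.18541216 -0.24596028] [0.00069816 0.00017051 0.00159457]
```

```bash
python3 -m crank '{"grip":[0,0,0,0,0,0],"slide":[[0.07,0.35,0],[0.15,0.75,0],[0.23,1.1,0],[0.29,1.35,0],[0.29,1.35,0],[0.29,1.35,0]],"roll":[-2.5,-5,-7.5,-9,-9,-9]}'
```

```text
clock: 14.4
position: [0.4981, -0.1407, 0.0779]
ee_rot: [-0.362, -0.607, -0.362, 0.608]
contact_force: [-1.7, -2.6, 1.1]
width: -0.0003
```

```bash
python3 -m crank '{"grip":[0,0,0,0,0],"slide":[[0.09,0.16,0],[0.18,0.31,0],[0.26,0.46,0],[0.26,0.46,0],[0.26,0.46,0]],"roll":[-1,-2,-3,-3,-3]}'
```

```text
clock: 14.9
position: [0.5003, -0.1355, 0.0776]
ee_rot: [-0.345, -0.616, -0.346, 0.617]
contact_force: [-4.1, -2.9, 2.3]
width: -0.0002
```

About 5 N: the nuts have met and the spanner is being taken up to the pin. Go on in small steps, watching the force.

```bash
python3 -m crank '{"grip":[0,0,0,0],"slide":[[0.12,0.16,0],[0.24,0.32,0],[0.24,0.32,0],[0.24,0.32,0]],"roll":[-1,-2,-2,-2]}'
```

```text
clock: 15.3
position: [0.5023, -0.1322, 0.0775]
ee_rot: [-0.334, -0.622, -0.335, 0.624]
contact_force: [-5.6, -2.3, 2.1]
width: -0.0001
```

```bash
python3 -m crank '{"grip":[0,0,0,0],"slide":[[0.08,0.1,0],[0.15,0.2,0],[0.15,0.2,0],[0.15,0.2,0]],"roll":[-1,-1,-1,-1]}'
```

```text
clock: 15.7
position: [0.5029, -0.1309, 0.0774]
ee_rot: [-0.329, -0.624, -0.33, 0.627]
contact_force: [-6.5, -4.9, 2.3]
width: -0.0002
```

```bash
python3 -m crank '{"grip":[0,0,0,0],"slide":[[0.06,0.08,0],[0.12,0.16,0],[0.12,0.16,0],[0.12,0.16,0]],"roll":[0,0,0,0]}'
```

```text
clock: 16.1
position: [0.5033, -0.1301, 0.0774]
ee_rot: [-0.33, -0.623, -0.33, 0.628]
contact_force: [-8.3, -7.0, 3.5]
width: -0.0002
```

```bash
python3 -m crank '{"grip":[0,0,0,0],"slide":[[0.06,0.08,0],[0.12,0.16,0],[0.12,0.16,0],[0.12,0.16,0]],"roll":[0,0,0,0]}'
```

```text
clock: 16.5
position: [0.5036, -0.1293, 0.0774]
ee_rot: [-0.33, -0.622, -0.33, 0.628]
contact_force: [-10.9, -10.8, 3.8]
width: -0.0004
```

```bash
python3 -m crank '{"grip":[0,0,0,0,0],"slide":[[0.03,0.04,0],[0.06,0.08,0],[0.06,0.08,0],[0.06,0.08,0],[0.06,0.08,0]],"roll":[0,0,0,0,0]}'
```

```text
clock: 17.0
position: [0.5038, -0.129, 0.0774]
ee_rot: [-0.33, -0.622, -0.33, 0.629]
contact_force: [-12.2, -12.2, 3.4]
width: 0.0003
```

```bash
python3 -m crank '{"grip":[0,0,0,0,0,0,0,0],"slide":[[0.03,0.04,0],[0.03,0.04,0],[0.03,0.04,0],[0.03,0.04,0],[0.03,0.04,0],[0.03,0.04,0],[0.03,0.04,0],[0.03,0.04,0]],"roll":[0,0,0,0,0,0,0,0]}'
python3 - <<'E'
from h import *
t=snap('top','t9');s=snap('side','s9');print(manip.get_state()['contact_force'])
a=cv2.resize(t['frame'][120:225,330:440,::-1],None,fx=3.6,fy=3.6,interpolation=cv2.INTER_CUBIC)[:378]
b=cv2.resize(s['frame'][210:336,335:469,::-1],None,fx=3,fy=3,interpolation=cv2.INTER_CUBIC)
cv2.imwrite('pics/c9.png',cv2.convertScaleAbs(np.hstack([a,b]),alpha=1.6))
E
```

```text
clock: 17.8
position: [0.5039, -0.1288, 0.0773]
ee_rot: [-0.33, -0.622, -0.33, 0.629]
contact_force: [-12.5, -12.6, 4.5]
width: -0.0001
[-12.0691564  -12.37539425   4.83140931]
```

View pics/c9.png

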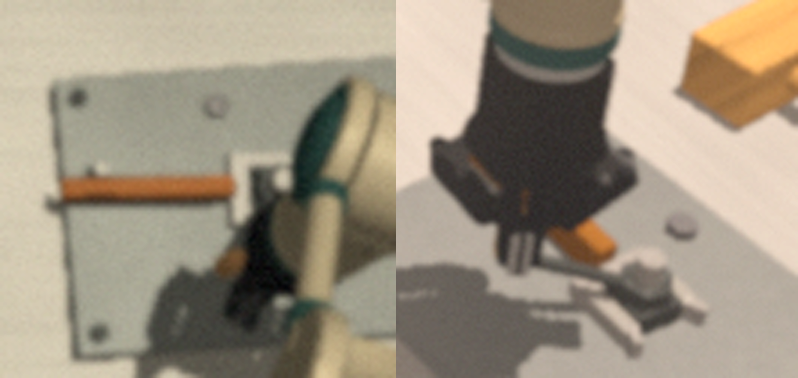

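The handle now bears on the pin (95,172), with the jaw still home, and 17–18 N has been held for over 1 s. Back off the way I came, then lift clear.

```bash
python3 -m crank '{"grip":[0,0,0,0,0,0,0,0,0,0,0,0,0,0],"slide":[[-0.3,-0.4,0],[-0.6,-0.8,0],[-1.1,-1.5,0],[-1.8,-2.4,0],[-2.4,-3.2,0],[-2.4,-3.2,2],[-2.4,-3.2,5],[-2.4,-3.2,9],[-5,-3.2,12],[-8,-3.2,14],[-11,-3.2,14],[-14,-3.2,14],[-14,-3.2,14],[-14,-3.2,14]],"roll":[0,0,0,0,0,0,0,0,0,0,0,0,0,0]}'
python3 - <<'E'
from h import *
t=snap('top','t10');s=snap('side','s10');print(manip.get_state()['contact_force'])
a=cv2.resize(t['frame'][120:225,330:440,::-1],None,fx=3.6,fy=3.6,interpolation=cv2.INTER_CUBIC)[:378]
b=cv2.resize(s['frame'][210:336,335:469,::-1],None,fx=3,fy=3,interpolation=cv2.INTER_CUBIC)
cv2.imwrite('pics/c10.png',cv2.convertScaleAbs(np.hstack([a,b]),alpha=1.6))
E
```

```text
clock: 19.3
position: [0.3682, -0.1585, 0.2182]
ee_rot: [0.329, 0.626, 0.328, -0.625]
contact_force: [0.4, -0.1, 0.2]
width: -0.0
[ 0.65392831  0.18009343 -1.24402933]
```

View pics/c10.png

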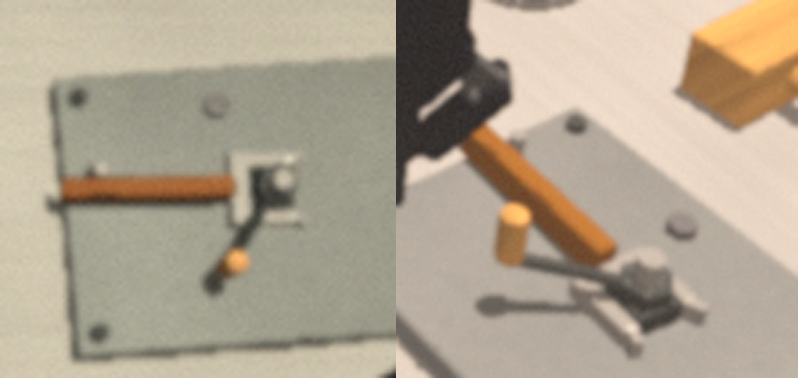

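```bash
python3 - <<'E'
from h import *
t=load('t10');o=np.array([.5878,-.164]);th=np.radians(3.2);ex=np.array([np.cos(th),np.sin(th)]);ey=np.array([-ex[1],ex[0]])
def P(x,y,z):
    d=px2w(t,[(330+(x+.5)/3.6-.5,120+(y+.5)/3.6-.5)],z)[0][:2]-o;return np.array([d@ex,d@ey])*1e3
print('handle ends',P(235,187,.053),P(62,190,.053),'tips',P(300,156,.039),P(301,221,.039))
k=P(236,261,.107);print('knob',k,np.hypot(*k),np.degrees(np.arctan2(k[1],k[0])),'screw top',P(283,178,.077),'pin',P(98,168,.059))
E
```

```text
handle ends [-0.41893547 35.42904483] [  6.41182321 184.35377598] tips [ 26.28660804 -28.26286847] [-31.20950148 -23.06199124]
knob [-72.30253311  55.58019707] 91.19657121030231 142.44990098118907 screw top [0.01379514 0.62439807] pin [ 22.34785548 152.90059423]
```

```bash
python3 -c "from rig import manip; print(manip.sign_off())"
```

```text
the job is handed in; nothing more can be done
None
```

The larger spanner is on the stop nut with its handle against the pin, and the jam nut is tightened. I handed the job in at about 19 s; the sign-off gives no verdict.

**What I did:** I picked up the larger brown spanner, laid it flat on the base plate and slid it onto the stop nut until the throat touched at about 5.5 N. I then released it. Next I swept the knob clockwise with the closed fingers and tightened it in small steps. It held about 17–18 N for more than a second, and the highest reading was 18 N plus about 4.5 N vertical. Then I backed off and lifted clear.

**Last checks, from the final pictures:**
- **Spanner:** the end of the handle is 35.4 mm from the nut's axis, against 36 mm when fully home. That puts the jaw within about 1 mm lengthways.
- **Stop nut:** the handle has turned about 0.05 rad and lies against the pin, so the setting is well inside 0.3 rad.
- **Jam nut:** the knob is at 142°, against about 145° expected plus the play. I had no direct reading of the jam nut angle or of the force on the pin; I inferred tightness from the knob's position and the push force.
- **Bystanders and contact:** the lead seal looked unmoved. I never went near the padlock or the smaller spanner, but I did not measure them again. The robot ended touching nothing.

**One check disagreed:** before lowering the spanner, the side picture seemed to show it about 25 mm too high. This was my own height arithmetic, and once corrected the spanner fitted as level.

I viewed 12 pictures, two over the budget of 10.

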